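Meter oiled bolts from a tin into a tray and latch it

TASK

Lift the open-fronted bolt tin, hold its open end close above the open tray and tilt it slowly until the oiled bolts begin to slide; let just one or two of the three slide gently into the tray, keep the rest in the tin, and do not touch the bolts with the gripper. Then stand the tin upright on the bench with what is left in it and let go, and only after that swing the tray's hold-down bar over until it lies fully home in its forked catch. Leave everything else on the bench where it is.

Things in the scene. Friction and masses are not known exactly. Their poses are not given: they have to be found in the camera images.
- tin: Open-fronted bolt tin: loose, bare sheet-steel channel 196 mm long (its x), 36 wide (its y), 42 high, 0.25 kg; 4 mm floor, 3 mm side walls, 4 mm back wall at its +x end; the -x end is fully open, no lip. Origin: middle of its underside. Grip it from above across the side walls (36 mm) at mid-length. It holds three oiled bolts in single file
- tin_lip (a point): Middle of the tin's open floor edge: 98 mm from its origin along -x, 4 mm above its underside. The bolts stay put while the tin is level and slide together towards this edge once it is tilted open end down by about 17 to 35 degrees (friction and weights are not known beforehand)
- bolt1: Plain dark steel hex bolt 60 mm long, about 0.12 kg: shank 16 mm diameter and 50 mm long, hex head 24 mm across and 10 mm thick at its +x end. Origin: middle of its length. It starts in the tin, shank towards the open end, nearest the open end
- bolt2: Plain dark steel hex bolt 60 mm long, about 0.12 kg: shank 16 mm diameter and 50 mm long, hex head 24 mm across and 10 mm thick at its +x end. Origin: middle of its length. It starts in the tin, shank towards the open end, in the middle
- bolt3: Plain dark steel hex bolt 60 mm long, about 0.12 kg: shank 16 mm diameter and 50 mm long, hex head 24 mm across and 10 mm thick at its +x end. Origin: middle of its length. It starts in the tin, shank towards the open end, at the closed end
- tray: Open dark steel tray screwed to the bench, 170 mm (its x) by 130 mm (its y), 60 mm high, walls and floor 4 mm. Origin: middle of its underside, z up. A flat hold-down bar is hinged on its +y wall and a forked catch stands on the middle of its -y wall, up to 75 mm above the bench
- tray_hinge (a point): Hinge axis of the hold-down bar, 71 mm along +y and 66 mm above the tray's origin; the axis runs along the tray's x
- bar_grip (a point): Middle of the round cross-grip (12 mm thick, 60 mm long, parallel to the hinge axis) at the free end of the hold-down bar, 162 mm from the hinge axis. The bar itself is 14 mm wide and 8 mm thick, 0.1 kg
- bar (a joint): Hold-down bar: 0 = closed, level across the tray with its free end in the forked catch on the -y side (cross-grip just outside the catch, 66 mm above the bench); grows as it swings up, 1.57 upright, 2.35 stop, leaning out over the +y side. Starts at 2.05 to 2.35. Stiff hinge: about 1 N at the grip moves it, it stays where it is left; no spring or snap
- spray_can: Bystander: spray can 54 mm diameter, 130 mm high; origin centre of its underside
- oil_bottle: Bystander: white plastic bottle 66 mm diameter, 150 mm high; origin centre of its underside
- mug: Bystander: white mug 80 mm diameter, 85 mm high, handle at its +y; origin centre of its underside
- screwdriver: Bystander: screwdriver lying along its x; origin under its middle
- wrench: Bystander: steel spanner lying along its x; origin under its middle
- disc: Bystander: dark grinding disc 120 mm diameter, 8 mm thick, lying flat; origin centre of its underside
- block: Bystander: wooden block 90 x 60 x 40 mm; origin centre of its underside
There are look-alikes about, which are no part of the job. Several things look just like the tin: the one meant starts farthest to the robot's right. What is shaped like the bolt1 but purple is not meant.

How it is judged (in metres and radians):
On the way, in this order (a step that is already met when the one before it is completed fails the run):
1. one or two bolts lie at rest in the tray (((x of bolt1 in the frame of tray between -0.085 and 0.085 m and y of bolt1 in the frame of tray between -0.065 and 0.065 m and z of bolt1 in the frame of tray between 0 and 0.05 m and linear speed of bolt1 below 0.05 m/s) or (x of bolt2 in the frame of tray between -0.085 and 0.085 m and y of bolt2 in the frame of tray between -0.065 and 0.065 m and z of bolt2 in the frame of tray between 0 and 0.05 m and linear speed of bolt2 below 0.05 m/s) or (x of bolt3 in the frame of tray between -0.085 and 0.085 m and y of bolt3 in the frame of tray between -0.065 and 0.065 m and z of bolt3 in the frame of tray between 0 and 0.05 m and linear speed of bolt3 below 0.05 m/s)) and ((x of bolt1 in the frame of tin between -0.098 and 0.098 m and y of bolt1 in the frame of tin between -0.018 and 0.018 m and z of bolt1 in the frame of tin between 0 and 0.042 m) or (x of bolt2 in the frame of tin between -0.098 and 0.098 m and y of bolt2 in the frame of tin between -0.018 and 0.018 m and z of bolt2 in the frame of tin between 0 and 0.042 m) or (x of bolt3 in the frame of tin between -0.098 and 0.098 m and y of bolt3 in the frame of tin between -0.018 and 0.018 m and z of bolt3 in the frame of tin between 0 and 0.042 m))), for 0.2 s.
2. the tin stands released and upright on the bench with at least one bolt in it (all of step 1 and height (world z) of tin between -0.01 and 0.008 m and angle between tin's own z axis and vertical below 0.1 rad and linear speed of tin below 0.03 m/s and contact force between the fingers and tin below 0.2 N), for 0.2 s.
3. the hold-down bar is closed in its catch (value of joint bar below 0.06 rad), for 0.2 s.
At the end, for the whole second after the job is handed in: Every bolt is either at rest in the tray or in the tin (its middle within the walls), with at least one in each; the tin stands released and still on the bench, within 0.1 rad of upright; the bar is closed to within 0.06 rad (all of step 2 and ((x of bolt1 in the frame of tray between -0.085 and 0.085 m and y of bolt1 in the frame of tray between -0.065 and 0.065 m and z of bolt1 in the frame of tray between 0 and 0.05 m and linear speed of bolt1 below 0.05 m/s) or (x of bolt1 in the frame of tin between -0.098 and 0.098 m and y of bolt1 in the frame of tin between -0.018 and 0.018 m and z of bolt1 in the frame of tin between 0 and 0.042 m)) and ((x of bolt2 in the frame of tray between -0.085 and 0.085 m and y of bolt2 in the frame of tray between -0.065 and 0.065 m and z of bolt2 in the frame of tray between 0 and 0.05 m and linear speed of bolt2 below 0.05 m/s) or (x of bolt2 in the frame of tin between -0.098 and 0.098 m and y of bolt2 in the frame of tin between -0.018 and 0.018 m and z of bolt2 in the frame of tin between 0 and 0.042 m)) and ((x of bolt3 in the frame of tray between -0.085 and 0.085 m and y of bolt3 in the frame of tray between -0.065 and 0.065 m and z of bolt3 in the frame of tray between 0 and 0.05 m and linear speed of bolt3 below 0.05 m/s) or (x of bolt3 in the frame of tin between -0.098 and 0.098 m and y of bolt3 in the frame of tin between -0.018 and 0.018 m and z of bolt3 in the frame of tin between 0 and 0.042 m)) and value of joint bar below 0.06 rad); the robot touches nothing.
It fails at once if the gripper's fingers touch a bolt (over 1 N) (contact force between the fingers and bolt1 above 1 N or contact force between the fingers and bolt2 above 1 N or contact force between the fingers and bolt3 above 1 N).
It fails at once if a bolt is flung or dropped from high up (faster than 2 m/s) (linear speed of any of bolt1, bolt2, bolt3 above 2 m/s).
It fails at once if a bystander is shifted by more than 40 mm (distance of any of spray_can, oil_bottle, mug, screwdriver, wrench, disc, block from where it was at the start of the episode above 0.04 m).
It also fails if it takes over 72 s, if anything falls off the work surface, if the arm or the gripper's body presses on something with over 40 N, if the wrist force passes 120 N, or if a joint passes its speed limit or range.

ROBOT

A 6-joint arm with a two-finger parallel gripper is mounted at the origin on the work surface. World frame = base frame: x ahead of the robot, y to its left, z up, the work surface at z = 0. Lengths are in mm, angles in rad, forces in N, time in s.
With the tool pointing down it reaches from about 400 to 925 mm from the base axis. Payload 12.5 kg.
Tool frame: the origin (TCP) lies midway between the tips of the shut fingers; the grasp point (between the pads) lies 19 mm behind it; z points along the fingers, y is the direction in which the jaws open and shut (so a half turn about z gives the same grasp; the last joint's range is limited). The gripper opens to 95 mm and grips with 3 to 60 N. Pads are 20 mm wide; open, the fingers measure 119 mm over their backs; the gripper's body (75 mm by 180 mm) begins 59 mm behind the grasp point.
Start: joints at [-1.243, 0.491, 1.559, -0, 1.092, -0.106], TCP at [262.725, -567.117, 214.661] pointing down, gripper open.
Joint ranges: [-3.1, 3.1], [-0.84, 2.19], [0.05, 2.79], [-1.13, 4.28], [0.06, 2.93], [-2.69, 2.69]. Speed limits (rad/s): [2.22, 2.22, 2.79, 3.14, 3.14, 3.14].

INTERFACE

Orientations are given as [roll, pitch, yaw] about the fixed x, y, z axes, in that order (R = Rz(yaw) Ry(pitch) Rx(roll)).
In Python, from cell import env gives the robot as it stands.
- The arm moves only by the tool servo_tool, never from a script. Its argument "plan" is a list of rows, each a list of 7 numbers: the shift along the tool's x, y, z in m, then the turn, a rotation vector about the tool's x, y, z in degrees, then the opening in per cent of the stroke, from 0 (shut) to 100 (fully open). In form: [[dx, dy, dz, wx, wy, wz, jaw], ...]. A call has 1 to 8 rows; each row shifts and turns the pose as measured when the row begins, along the tool's axes as they then stand; what a row does not reach is not made up. A row lasts 1/12 s, in which the tool goes at most 41.7 mm and 7.16 degrees, less where a joint would pass 70% of its speed; a pose out of reach is approached as far as the arm can. A call is refused whole if a number of a shift passes 0.0417 or a number of a turn 7.16, either way. A call with a gripper value outside its range is refused whole. The fingers move at their own pace and stop on an object; the grip force is fixed at half the most. Time passes only in rows, so rows that do not move let the fingers close. It gives the time, the measured TCP pose, the force and the opening at its end, in the units of the state.
- env.state(): the state, without advancing time (a new reading comes with each control period).
- env.read_camera(name): name is "side" or "top" or "wrist"; returns a dict with "img" (384x512x3 uint8, blue, green, red), "intrinsics" (3x3 intrinsics, pixels), "R" (3x3) and "t" (3): a world point X has camera coordinates R X + t. Camera axes: x right, y down, z forward; pixel columns grow to the right and rows downward; lengths in mm; the calibration is good to about 2 mm. The wrist camera is an equidistant fisheye: a pixel r from the principal point sees the ray r / f radians off the axis. A picture is of the moment at which its call begins. There is no depth.
- env.job_done(): hands the job in, once; it reports no verdict.
The state is a dict: "t": time; "joints": joint angles; "qvel": joint speeds; "tau": joint torques, N m; "eef_pos": TCP position; "tcp_rot": TCP orientation; "ft_force": force on the tool from outside, world axes, zero at the start; "moment": the same for the moment, N m; "opening": opening from 0.0 (shut) to 1.0 (fully open).
Only numpy, scipy, OpenCV 4.12 (cv2) and the standard library are available. Lean on these libraries where they do the work, as an engineer would, in place of code of your own. Each camera call takes 0.05 s, during which the arm holds its last target. There are 200 camera calls.

## Working session

There is one attempt and no reset: what is moved stays moved. The work goes in short steps, Python scripts to look and compute and a tool call to move; the robot and the scene stay as the last step left them, time stands still between calls to the robot, and variables do not carry over. Pictures are saved under pics/ and viewed, about 8 in all and at most 12, crops included, and the job is handed in when it is done.

Besides the shell and the picture viewer there is one more tool, called after "Request:" by a JSON object that holds its "name" and its "arguments", one argument or row to a line. servo_tool: Moves the arm, as the interface text tells. Its arguments: {"type":"object","properties":{"plan":{"type":"array","items":{"type":"array","items":{"type":"number"}}}},"required":["plan"]}

```bash
mkdir -p pics
cat > h.py <<'E'
from cell import env
import numpy as np, cv2
from scipy.spatial.transform import Rotation as Ro
def snap(n,f):
    c=env.read_camera(n); cv2.imwrite('pics/'+f,c['img']); np.savez('/tmp/'+f+'.npz',**c); return c
def ray(c,uv):
    K=np.array(c['intrinsics']);R=np.array(c['R']);t=np.array(c['t']).ravel()
    d=R.T@np.linalg.solve(K,[uv[0],uv[1],1.]); return -R.T@t,d
def onz(c,uv,z):
    o,d=ray(c,uv); return (o+d*(z-o[2])/d[2]).round(1)
def proj(c,X):
    p=np.array(c['intrinsics'])@(np.array(c['R'])@np.array(X,float)+np.array(c['t']).ravel()); return (p[:2]/p[2]).round(1)
E
python3 - <<'E'
from h import *
a=snap('top','top0.png');b=snap('side','side0.png')
im=np.hstack([cv2.resize(a['img'],(800,600))]);cv2.imwrite('pics/top0b.png',im)
cv2.imwrite('pics/side0b.png',cv2.resize(b['img'],(800,600)))
for c in(a,b):print(np.array(c['intrinsics']).round(1).tolist(),ray(c,(256,192)))
s=env.state();print(s)
E
```

```text
[[422.0, 0.0, 256.4], [0.0, 422.0, 189.3], [0.0, 0.0, 1.0]] (array([ 373.2101725 ,   16.90902647, 1236.78148431]), array([ 0.1245568 , -0.00190955, -0.9922311 ]))
[[353.0, 0.0, 257.8], [0.0, 353.0, 190.0], [0.0, 0.0, 1.0]] (array([ 27.62997881, 503.93609006, 841.12001898]), array([ 0.47870843, -0.46184683, -0.7467226 ]))
{'t': 0.1, 'joints': array([-1.24258890e+00,  4.91473620e-01,  1.55939746e+00, -1.30537206e-05,
        1.09169979e+00, -1.05617536e-01]), 'qvel': array([-1.22482307e-03, -1.47935932e-03, -2.99396230e-03, -7.03092210e-04,
       -5.51063373e-04, -5.57932896e-05]), 'tau': array([ 3.40350431e-03, -6.13619971e+01, -2.58606488e+01,  6.94190478e-02,
        4.70173988e-02, -7.07363802e-05]), 'eef_pos': array([ 262.65181253, -566.88986998,  214.13304529]), 'tcp_rot': array([-3.14061867e+00, -9.16113839e-05,  4.33830938e-01]), 'ft_force': array([-0.23667564, -0.47057798, -0.40973993]), 'moment': array([ 0.00815834, -0.0065957 , -0.05600153]), 'opening': 0.9999717855866284}
```

View pics/top0b.png

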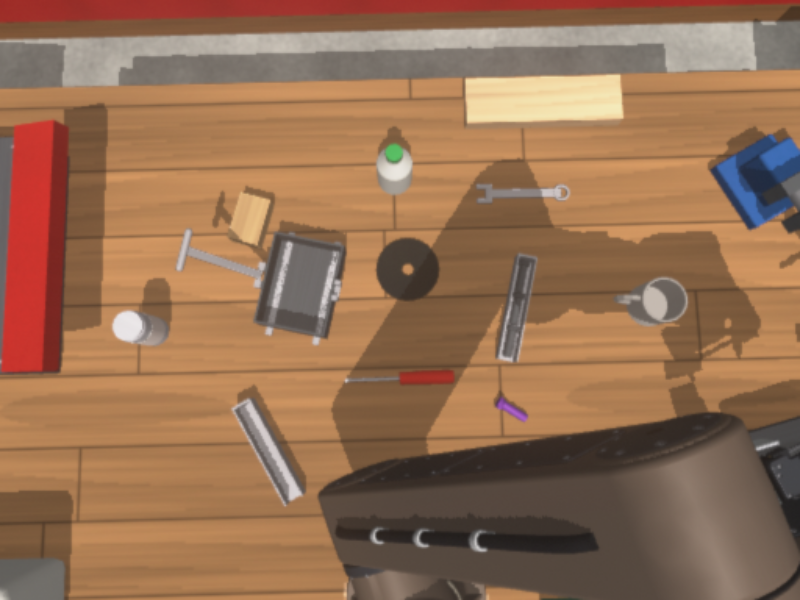

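View pics/side0b.png

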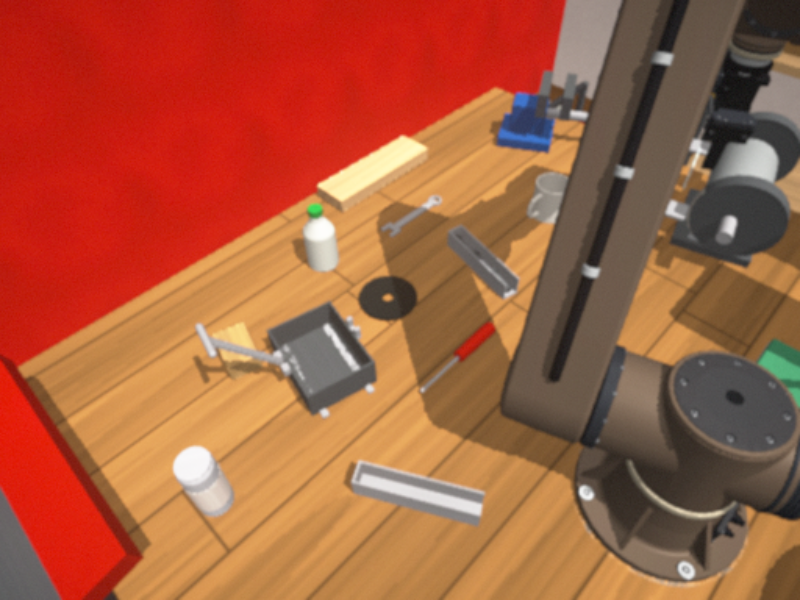

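Run:
```python
from h import *
L=lambda f:dict(np.load('/tmp/'+f+'.npz'))
a=L('top0.png');b=L('side0.png')
def crop(c,x0,y0,x1,y1,g=2.2):
    k=c['img'][y0:y1,x0:x1].astype(float); k=np.clip(255*(k/255)**(1/g)*1.1,0,255).astype('uint8')
    return cv2.resize(k,(400,int(400*(y1-y0)/(x1-x0))),interpolation=cv2.INTER_CUBIC)
l=[crop(a,300,155,360,235),crop(b,275,130,345,200)]
H=max(i.shape[0] for i in l)
cv2.imwrite('pics/crop1.png',np.hstack([cv2.copyMakeBorder(i,0,H-i.shape[0],0,0,0) for i in l]))
for n,p,z in [('tin+',(527,256),42),('tin-',(509,360),42),('e1',(243,405),42),('e2',(293,497),42),('tr',(275,236),60),('tr',(344,246),60),('tr',(327,337),60),('tr',(258,323),60),('gripL',(190,232),180),('gripR',(181,268),180),('disc',(408,268),8),('mug',(660,300),85)]:
    print(n,onz(a,np.array(p)*.64,z))
print(env.state()['t'])
```

```text
tin+ [ 599.1 -221.3   42. ]
tin- [ 409.2 -179.3   42. ]
e1 [340.9 300.   42. ]
e2 [179.1 211.1  42. ]
tr [644.1 239.4  60. ]
tr [622.4 114.   60. ]
tr [457.6 146.6  60. ]
tr [485.7 269.8  60. ]
gripL [626.6 355.9 180. ]
gripR [567.1 369.5 180. ]
disc [588.   -2.1   8. ]
mug [ 506.5 -442.8   85. ]
0.1
```

View pics/crop1.png

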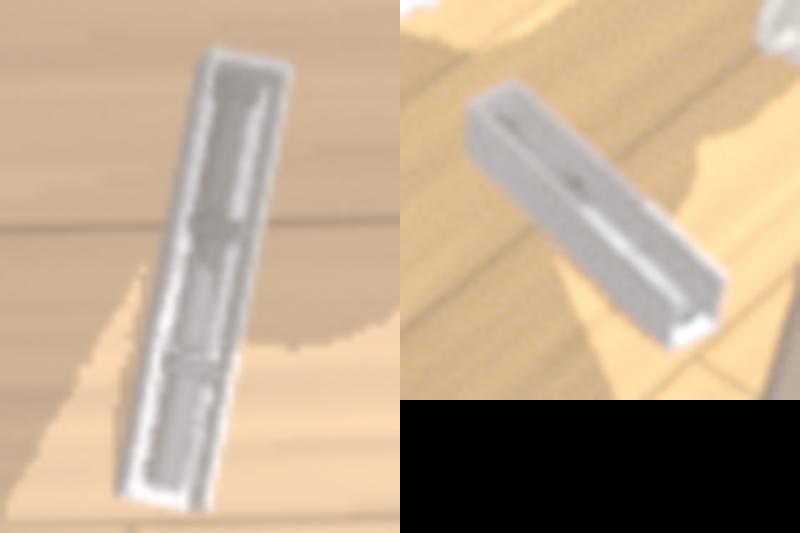

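Candidates for the tin in the top view: A at (517,307), shadowed, with three bolts, and B at (268,450), empty and on the left. A third could be under the arm. A is the one farther right and holds the bolts. The crop shows its open end facing the robot, at (409,-179), and a yaw of about -12.5°. The purple bolt at (512,409) is a decoy. The bar's cross-grip is at (183,250).

Request:
{"name": "servo_tool", "arguments": {
  "plan": [
    [0, 0, 0, 0, 0, 6.2, 80],
    [0, 0, 0, 0, 0, 6.2, 80],
    [0, 0, 0, 0, 0, 6.2, 80],
    [0, 0, 0, 0, 0, 6.2, 80],
    [0, 0, 0, 0, 0, 6.2, 80],
    [0, 0, 0, 0, 0, 6.2, 80]
  ]
}}

```text
t: 0.6
eef_pos: [262.3, -565.9, 211.8]
tcp_rot: [-3.137, 0.003, -0.24]
ft_force: [-0.4, -0.1, -0.2]
opening: 0.8
```

Request:
{"name": "servo_tool", "arguments": {
  "plan": [
    [0.015, -0.04, 0.0, 0, 0, 0, 80],
    [0.015, -0.04, 0.0, 0, 0, 0, 80],
    [0.015, -0.04, 0.0, 0, 0, 0, 80],
    [0.015, -0.04, 0.0, 0, 0, 0, 80],
    [0.015, -0.04, 0.0, 0, 0, 0, 80],
    [0.015, -0.04, 0.0, 0, 0, 0, 80],
    [0.015, -0.04, 0.0, 0, 0, 0, 80],
    [0.015, -0.04, 0.0, 0, 0, 0, 80]
  ]
}}

```text
t: 1.27
eef_pos: [450.7, -292.5, 209.6]
tcp_rot: [-3.135, 0.007, -0.261]
ft_force: [0.8, -1.0, -0.3]
opening: 0.797
```

Request:
{"name": "servo_tool", "arguments": {
  "plan": [
    [0.008, -0.03, 0.0, 0, 0, -0.6, 80],
    [0.008, -0.03, 0.0, 0, 0, -0.6, 80],
    [0.008, -0.03, 0.0, 0, 0, -0.6, 80],
    [0.004, -0.015, 0.0, 0, 0, -0.6, 80],
    [0, 0, 0, 0, 0, 0, 80],
    [0, 0, 0, 0, 0, 0, 80]
  ]
}}

```text
t: 1.77
eef_pos: [508.1, -185.2, 209.0]
tcp_rot: [-3.133, 0.008, -0.209]
ft_force: [0.2, -0.5, -0.3]
opening: 0.799
```

Run:
```python
from h import *
s=env.state();print(s['eef_pos'],s['tcp_rot'])
w=snap('wrist','w1.png');c=snap('top','top1.png')
cv2.imwrite('pics/c2.png',np.hstack([cv2.resize(w['img'],(400,300)),cv2.resize(c['img'],(400,300))]))
print(w['intrinsics'],w['R'],w['t'])
```

```text
[ 508.13003844 -185.23048992  208.99391287] [-3.13327486  0.0084869  -0.20876942]
[[297.31863964   0.         256.41492842]
 [  0.         297.31863964 189.47537281]
 [  0.           0.           1.        ]] [[-0.20824248 -0.97803415 -0.00917952]
 [-0.94793479  0.19950394  0.24822935]
 [-0.24094543  0.06039349 -0.9686578 ]] [-73.54875499 491.28100734 517.23006609]
```

View pics/c2.png

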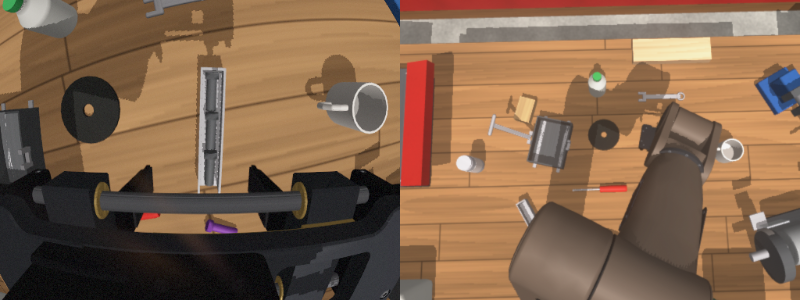

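```bash
cat >> h.py <<'E'
def wz(c,uv,z):
    K=c['intrinsics'];v=np.array([(uv[0]-K[0,2])/K[0,0],(uv[1]-K[1,2])/K[1,1]]);r=np.linalg.norm(v)
    d=c['R'].T@np.r_[v/r*np.sin(r),np.cos(r)];o=-c['R'].T@c['t'].ravel(); return (o+d*(z-o[2])/d[2]).round(1)
E
python3 - <<'E'
from h import *
w=dict(np.load('/tmp/w1.png.npz'))
g=w['img'].astype(int); sat=g.max(2)-g.min(2)
m=((sat<30)&(g.min(2)>60)).astype('uint8'); m=cv2.morphologyEx(m,cv2.MORPH_CLOSE,np.ones((5,5)))
m[250:]=0
n,l,st,_=cv2.connectedComponentsWithStats(m); k=l[130,275] or l[150,258]
print(k,st[k]); ys,xs=np.nonzero(l==k)
P=np.array([wz(w,(x,y),42) for x,y in zip(xs,ys)])[:,:2].astype('float32')
print(cv2.minAreaRect(P)); print(cv2.boxPoints(cv2.minAreaRect(P)))
for p in [(203,68),(225,68),(199,190),(221,192)]: print(wz(w,np.array(p)*1.28,42))
E
```

```text
3 [ 253   86   36  164 4787]
((508.7587890625, -199.99307250976562), (36.23634338378906, 196.83993530273438), 76.56285095214844)
[[ 408.82275 -194.74457]
 [ 600.2743  -240.48596]
 [ 608.6948  -205.24158]
 [ 417.2433  -159.50018]]
[ 605.8 -208.5   42. ]
[ 599.6 -239.3   42. ]
[ 424.6 -163.8   42. ]
[ 413.8 -197.4   42. ]
```

Request:
{"name": "servo_tool", "arguments": {
  "plan": [
    [0.002, 0.007, 0.0, -0.5, 0.5, 1.5, 80],
    [0.002, 0.007, 0.02, 0, 0, 0, 80],
    [0, 0, 0.03, 0, 0, 0, 80],
    [0, 0, 0.03, 0, 0, 0, 80],
    [0, 0, 0.03, 0, 0, 0, 80],
    [0, 0, 0.02, 0, 0, 0, 80],
    [0, 0, 0, 0, 0, 0, 80],
    [0, 0, 0, 0, 0, 0, 80]
  ]
}}

```text
t: 2.53
eef_pos: [506.7, -214.5, 76.0]
tcp_rot: [3.135, -0.01, -0.261]
ft_force: [-0.2, -0.1, -1.3]
opening: 0.8
```

Request:
{"name": "servo_tool", "arguments": {
  "plan": [
    [0, -0.007, 0.0, 0, 0, -0.8, 80],
    [0, 0, 0, 0, 0, 0, 80],
    [0, 0, 0, 0, 0, 0, 80],
    [0, 0, 0, 0, 0, 0, 80]
  ]
}}

```text
t: 2.87
eef_pos: [509.6, -209.6, 80.0]
tcp_rot: [3.133, -0.015, -0.249]
ft_force: [-0.3, -0.3, 0.3]
opening: 0.8
```

Request:
{"name": "servo_tool", "arguments": {
  "plan": [
    [-0.003, -0.009, 0.0, 0.5, -0.8, -0.8, 80],
    [0, 0, 0, 0, 0, 0, 80],
    [0, 0, 0, 0, 0, 0, 80],
    [0, 0, 0.02, 0, 0, 0, 80],
    [0, 0, 0.02, 0, 0, 0, 80],
    [0, 0, 0.01, 0, 0, 0, 80],
    [0, 0, 0, 0, 0, 0, 80],
    [0, 0, 0, 0, 0, 0, 80]
  ]
}}

```text
t: 3.53
eef_pos: [511.2, -199.0, 32.1]
tcp_rot: [3.141, -0.006, -0.231]
ft_force: [-0.6, -0.7, 1.5]
opening: 0.798
```

Request:
{"name": "servo_tool", "arguments": {
  "plan": [
    [-0.002, 0, 0.01, 0, -0.3, 0, 80],
    [0, 0, 0.01, 0, 0, 0, 80],
    [0, 0, 0, 0, 0, 0, 80],
    [0, 0, 0, 0, 0, 0, 80]
  ]
}}

```text
t: 3.87
eef_pos: [509.9, -198.9, 11.9]
tcp_rot: [3.14, -0.002, -0.231]
ft_force: [0.3, -0.8, 0.7]
opening: 0.799
```

Request:
{"name": "servo_tool", "arguments": {
  "plan": [
    [0, 0, 0, 0, 0, 0, 0],
    [0, 0, 0, 0, 0, 0, 0],
    [0, 0, 0, 0, 0, 0, 0],
    [0, 0, 0, 0, 0, 0, 0],
    [0, 0, 0, 0, 0, 0, 0],
    [0, 0, 0, 0, 0, 0, 0],
    [0, 0, 0, 0, 0, 0, 0],
    [0, 0, 0, 0, 0, 0, 0]
  ]
}}

```text
t: 4.53
eef_pos: [510.5, -199.4, 13.1]
tcp_rot: [3.14, -0.004, -0.232]
ft_force: [0.4, 0.1, -2.7]
opening: 0.379
```

Request:
{"name": "servo_tool", "arguments": {
  "plan": [
    [0, 0, -0.005, 0, 0, 0, 0],
    [0, 0, -0.012, 0, -0.5, 0, 0],
    [0, 0, -0.016, 0, -0.5, 0, 0],
    [0, 0, -0.02, 0, -0.5, 0, 0],
    [0, 0, -0.02, 0, -0.5, 0, 0],
    [0, 0, -0.02, 0, -0.5, 0, 0],
    [0, 0, -0.01, 0, -0.5, 0, 0],
    [0, 0, 0, 0, 0, 0, 0]
  ]
}}

```text
t: 5.2
eef_pos: [508.3, -197.4, 117.6]
tcp_rot: [-3.14, 0.064, -0.232]
ft_force: [0.1, 0.5, -6.4]
opening: 0.374
```

Request:
{"name": "servo_tool", "arguments": {
  "plan": [
    [0.0, -0.008, 0, 0, 0, 0, 0],
    [0.003, -0.016, 0, 0, 0, 0, 0],
    [0.004, -0.022, 0, 0, 0, 0, 0],
    [0.004, -0.022, 0, 0, 0, 0, 0],
    [0.004, -0.022, 0, 0, 0, 0, 0],
    [0.004, -0.022, 0, 0, 0, 0, 0],
    [0.004, -0.022, 0, 0, 0, 0, 0],
    [0.004, -0.022, 0, 0, 0, 0, 0]
  ]
}}

```text
t: 5.87
eef_pos: [566.9, -44.3, 108.1]
tcp_rot: [-3.138, 0.076, -0.238]
ft_force: [0.2, -0.7, -6.2]
opening: 0.378
```

Request:
{"name": "servo_tool", "arguments": {
  "plan": [
    [0.005, -0.023, -0.002, 0, 0, 0, 0],
    [0.005, -0.023, -0.002, 0, 0, 0, 0],
    [0.005, -0.023, -0.002, 0, 0, 0, 0],
    [0.005, -0.023, -0.002, 0, 0, 0, 0],
    [0.005, -0.023, -0.002, 0, 0, 0, 0],
    [0.005, -0.023, -0.002, 0, 0, 0, 0],
    [0.005, -0.02, -0.001, 0, 0, 0, 0],
    [0.004, -0.012, -0.001, 0, 0, 0, 0]
  ]
}}

```text
t: 6.53
eef_pos: [641.1, 127.0, 106.5]
tcp_rot: [-3.141, 0.096, -0.236]
ft_force: [0.0, 0.1, -5.9]
opening: 0.376
```

Request:
{"name": "servo_tool", "arguments": {
  "plan": [
    [0.005, -0.012, -0.002, 0, 0.5, 0, 0],
    [0.005, -0.012, -0.002, 0, 0.5, 0, 0],
    [0.004, -0.01, -0.002, 0, 0.5, 0, 0],
    [0, -0.004, 0, 0, 0.5, 0, 0],
    [0, 0, 0, 0, 0, 0, 0],
    [0, 0, 0, 0, 0, 0, 0]
  ]
}}

```text
t: 7.03
eef_pos: [664.4, 165.0, 107.4]
tcp_rot: [3.14, 0.063, -0.235]
ft_force: [-0.4, -0.1, -6.7]
opening: 0.38
```

Run:
```python
from h import *
s=env.state();print(s['eef_pos'],s['tcp_rot'])
w=snap('wrist','w2.png');c=snap('side','s2.png');a=snap('top','t2.png')
R=Ro.from_euler('xyz',s['tcp_rot']).as_matrix(); print('lip',s['eef_pos']+R@[-99,0,9])
cv2.imwrite('pics/c3.png',np.vstack([np.hstack([cv2.resize(c['img'][110:290,90:330],(400,300)),cv2.resize(a['img'][100:250,80:280],(400,300))]),np.hstack([cv2.resize(w['img'],(400,300)),np.zeros((300,400,3),'uint8')])]))
```

```text
[664.40957183 165.01951883 107.41785047] [ 3.13994304  0.06259827 -0.23491168]
lip [567.76618735 188.13394558 104.62867257]
```

View pics/c3.png

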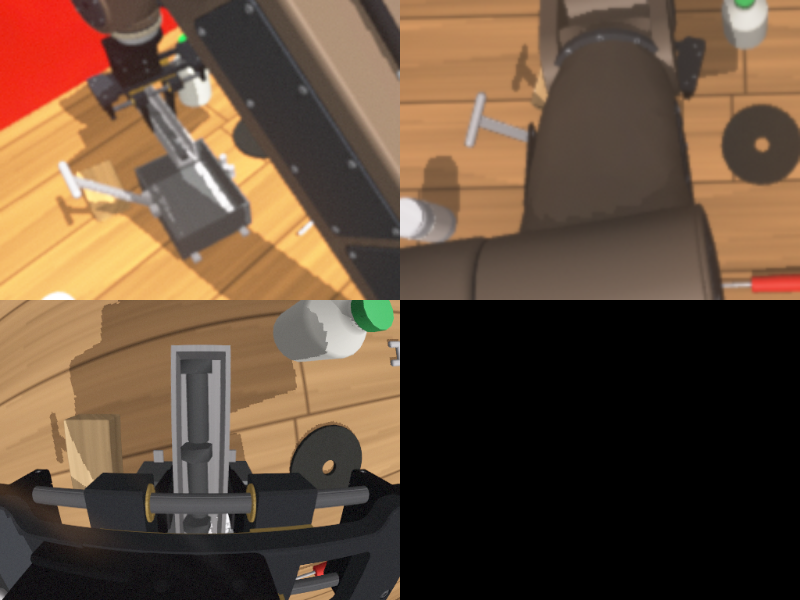

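Request:
{"name": "servo_tool", "arguments": {
  "plan": [
    [0, 0, 0, 0, 2, 0, 0],
    [0, 0, 0, 0, 2, 0, 0],
    [0, 0, 0, 0, 2, 0, 0],
    [0, 0, 0, 0, 2, 0, 0],
    [0, 0, 0, 0, 2, 0, 0],
    [0, 0, 0, 0, 1, 0, 0],
    [0, 0, 0, 0, 0, 0, 0],
    [0, 0, 0, 0, 0, 0, 0]
  ]
}}

```text
t: 7.85
eef_pos: [663.5, 159.3, 108.6]
tcp_rot: [3.139, -0.135, -0.241]
ft_force: [-0.3, -0.4, -6.2]
opening: 0.377
```

```bash
cat > chk.py <<'E'
from h import *
import sys
s=env.state();R=Ro.from_euler('xyz',s['tcp_rot']).as_matrix()
w=snap('wrist',sys.argv[1]+'.png')
print('t',s['t'],'tcp',s['eef_pos'].round(1),'tilt',np.degrees(np.arcsin(R[2,0])).round(2),'lip',(s['eef_pos']+R@[-99,0,9]).round(1),'rot',s['tcp_rot'].round(3),'ft',s['ft_force'].round(1))
a=cv2.cvtColor(dict(np.load('/tmp/w2.png.npz'))['img'],6).astype(int);b=cv2.cvtColor(w['img'],6).astype(int)
# tin interior columns in the wrist picture: profile down the tin
f=lambda g:g[60:245,247:262].mean(1)[::4].astype(int)
print(f(a));print(f(b))
E
python3 chk.py w3
```

```text
t 7.85 tcp [663.5 159.3 108.6] tilt 7.73 lip [569.4 182.5  86.3] rot [ 3.139 -0.135 -0.241] ft [-0.3 -0.4 -6.2]
[156 155  81  79  71  73  75  75  74  78  79  79  79  78  79  79  78  78
  77  78  77  78  77  77  77  76  76  76  76  76  75  53  52  68  73  74
  74  74  78  78  77  77  77  77  77  76  77]
[152 152  79  77  67  70  72  72  70  76  75  76  75  75  75  75  75  75
  75  75  75  74  74  75  73  73  74  73  74  73  73  53  54  64  70  72
  72  71  75  75  75  75  76  74  75  75  74]
```

Request:
{"name": "servo_tool", "arguments": {
  "plan": [
    [0, -0.002, -0.003, 0, 2, 0, 0],
    [0, -0.002, -0.003, 0, 2, 0, 0],
    [0, -0.002, -0.003, 0, 2, 0, 0],
    [0, 0, -0.002, 0, 1, 0, 0],
    [0, 0, 0, 0, 0, 0, 0],
    [0, 0, 0, 0, 0, 0, 0]
  ]
}}

```text
t: 8.4
eef_pos: [664.1, 164.2, 119.3]
tcp_rot: [3.139, -0.257, -0.244]
ft_force: [0.2, 0.7, -6.8]
opening: 0.374
```

```bash
python3 chk.py w4
```

```text
t 8.4 tcp [664.1 164.2 119.3] tilt 14.72 lip [573.4 186.7  85.4] rot [ 3.139 -0.257 -0.244] ft [ 0.2  0.7 -6.8]
[156 155  81  79  71  73  75  75  74  78  79  79  79  78  79  79  78  78
  77  78  77  78  77  77  77  76  76  76  76  76  75  53  52  68  73  74
  74  74  78  78  77  77  77  77  77  76  77]
[148 148  76  77  64  68  68  71  70  74  74  73  73  73  73  73  73  72
  73  73  72  72  71  73  71  70  71  72  71  70  70  56  54  63  67  69
  69  69  72  73  72  72  73  72  71  71  71]
```

Request:
{"name": "servo_tool", "arguments": {
  "plan": [
    [0, 0, -0.002, 0, 1, 0, 0],
    [0, 0, -0.002, 0, 1, 0, 0],
    [0, 0, 0, 0, 0, 0, 0],
    [0, 0, 0, 0, 0, 0, 0]
  ]
}}

```text
t: 8.78
eef_pos: [663.5, 163.7, 122.9]
tcp_rot: [3.138, -0.293, -0.245]
ft_force: [0.8, -0.2, -6.0]
opening: 0.379
```

```bash
python3 chk.py w5
```

```text
t 8.7833 tcp [663.5 163.7 122.9] tilt 16.81 lip [574.1 186.   85.7] rot [ 3.138 -0.293 -0.245] ft [ 0.8 -0.2 -6. ]
[156 155  81  79  71  73  75  75  74  78  79  79  79  78  79  79  78  78
  77  78  77  78  77  77  77  76  76  76  76  76  75  53  52  68  73  74
  74  74  78  78  77  77  77  77  77  76  77]
[146 147  76  75  67  67  68  69  68  73  72  73  72  72  71  72  72  72
  72  72  71  71  72  71  71  70  71  70  71  72  70  57  54  61  67  68
  69  68  72  71  72  71  70  71  71  72  71]
```

Request:
{"name": "servo_tool", "arguments": {
  "plan": [
    [-0.001, 0, -0.002, 0, 1, 0, 0],
    [0, 0, -0.002, 0, 1, 0, 0],
    [0, 0, 0, 0, 0, 0, 0],
    [0, 0, 0, 0, 0, 0, 0]
  ]
}}

```text
t: 9.17
eef_pos: [661.1, 164.2, 126.7]
tcp_rot: [3.138, -0.331, -0.245]
ft_force: [-0.7, 0.5, -6.9]
opening: 0.376
```

```bash
python3 chk.py w6 | sed '2,4d'
```

```text
t 9.1667 tcp [661.1 164.2 126.7] tilt 18.99 lip [573.1 186.1  86. ] rot [ 3.138 -0.331 -0.245] ft [-0.7  0.5 -6.9]
[145 145  76  75  68  65  66  68  68  72  71  71  71  71  70  71  70  70
  71  72  71  70  70  71  70  70  69  70  70  69  69  59  54  61  65  68
  68  67  71  71  71  71  70  70  69  70  70]
```

Request:
{"name": "servo_tool", "arguments": {
  "plan": [
    [-0.001, 0, -0.0015, 0, 1, 0, 0],
    [0, 0, -0.0015, 0, 1, 0, 0],
    [0, 0, 0, 0, 0, 0, 0],
    [0, 0, 0, 0, 0, 0, 0]
  ]
}}

```text
t: 9.55
eef_pos: [659.4, 164.7, 129.4]
tcp_rot: [3.138, -0.367, -0.245]
ft_force: [-0.3, -0.0, -6.7]
opening: 0.378
```

```bash
python3 chk.py w7 | sed '2,4d'
```

```text
t 9.55 tcp [659.4 164.7 129.4] tilt 21.03 lip [572.9 186.4  85.4] rot [ 3.138 -0.367 -0.245] ft [-0.3 -0.  -6.7]
[143 143  74  73  72  64  66  67  66  72  70  70  70  70  71  70  70  70
  69  69  69  70  69  70  71  69  69  68  70  69  68  63  54  59  63  68
  68  66  69  70  70  69  70  70  68  69  69]
```

Request:
{"name": "servo_tool", "arguments": {
  "plan": [
    [-0.001, 0, -0.0015, 0, 1, 0, 0],
    [0, 0, -0.0015, 0, 1, 0, 0],
    [0, 0, 0, 0, 0, 0, 0],
    [0, 0, 0, 0, 0, 0, 0]
  ]
}}

```text
t: 9.93
eef_pos: [658.1, 165.0, 131.7]
tcp_rot: [3.139, -0.401, -0.246]
ft_force: [-0.8, 0.2, -6.7]
opening: 0.38
```

```bash
python3 chk.py w8 | sed '2,4d'
```

```text
t 9.9333 tcp [658.1 165.  131.7] tilt 22.99 lip [573.1 186.2  84.7] rot [ 3.139 -0.401 -0.246] ft [-0.8  0.2 -6.7]
[152 140  74  74  79  63  65  67  66  69  69  69  69  69  70  69  68  69
  69  68  68  69  69  69  68  68  67  68  67  66  67  65  54  57  64  67
  66  65  69  68  69  67  69  68  68  68  68]
```

Request:
{"name": "servo_tool", "arguments": {
  "plan": [
    [-0.001, 0, -0.0015, 0, 1, 0, 0],
    [0, 0, -0.0015, 0, 0.5, 0, 0],
    [0, 0, 0, 0, 0, 0, 0],
    [0, 0, 0, 0, 0, 0, 0]
  ]
}}

```text
t: 10.32
eef_pos: [656.7, 165.1, 134.0]
tcp_rot: [3.139, -0.427, -0.247]
ft_force: [0.7, 0.0, -7.0]
opening: 0.378
```

```bash
python3 chk.py w9 | sed '2,4d'
```

```text
t 10.3167 tcp [656.7 165.1 134. ] tilt 24.45 lip [572.9 186.2  84.8] rot [ 3.139 -0.427 -0.247] ft [ 0.7  0.  -7. ]
[215 209  80  82 123  66  64  65  65  61  69  69  68  68  69  68  68  67
  68  67  68  67  68  67  68  67  67  67  67  67  67  66  54  53  63  65
  65  64  68  68  68  67  68  67  67  67  68]
```

Request:
{"name": "servo_tool", "arguments": {
  "plan": [
    [-0.001, 0, -0.0015, 0, 1, 0, 0],
    [0, 0, -0.001, 0, 0.3, 0, 0],
    [0, 0, 0, 0, 0, 0, 0],
    [0, 0, 0, 0, 0, 0, 0]
  ]
}}

```text
t: 10.7
eef_pos: [655.4, 165.4, 136.0]
tcp_rot: [3.139, -0.449, -0.247]
ft_force: [0.3, 0.7, -6.2]
opening: 0.379
```

```bash
python3 chk.py w10 | sed '2,4d'
```

```text
t 10.7 tcp [655.4 165.4 136. ] tilt 25.73 lip [572.7 186.3  84.9] rot [ 3.139 -0.449 -0.247] ft [ 0.3  0.7 -6.2]
[215 216  77  80 134  97  91  81  69  62  67  68  68  68  68  68  67  67
  66  67  67  67  67  68  67  65  66  66  65  65  66  65  54  53  61  64
  65  63  67  67  67  67  67  68  68  67  66]
```

Request:
{"name": "servo_tool", "arguments": {
  "plan": [
    [-0.001, 0, -0.0015, 0, 1, 0, 0],
    [0, 0, -0.001, 0, 0.3, 0, 0],
    [0, 0, 0, 0, 0, 0, 0],
    [0, 0, 0, 0, 0, 0, 0]
  ]
}}

```text
t: 11.08
eef_pos: [654.0, 165.8, 138.0]
tcp_rot: [3.139, -0.472, -0.247]
ft_force: [-0.2, 0.3, -6.9]
opening: 0.374
```

```bash
python3 chk.py w11 | sed '2,4d'
```

```text
t 11.0833 tcp [654.  165.8 138. ] tilt 27.02 lip [572.5 186.3  85. ] rot [ 3.139 -0.472 -0.247] ft [-0.2  0.3 -6.9]
[215 216  76  77 132 184  99 101 104 100  89  73  67  66  66  65  66  67
  67  65  66  67  65  66  66  65  65  65  65  65  64  64  56  53  58  62
  63  64  65  66  67  66  65  66  65  66  65]
```

Request:
{"name": "servo_tool", "arguments": {
  "plan": [
    [-0.001, 0, -0.0015, 0, 1, 0, 0],
    [0, 0, -0.001, 0, 0.3, 0, 0],
    [0, 0, 0, 0, 0, 0, 0]
  ]
}}

```text
t: 11.38
eef_pos: [652.5, 166.1, 140.0]
tcp_rot: [3.139, -0.495, -0.248]
ft_force: [1.1, -0.7, -6.7]
opening: 0.378
```

```bash
python3 chk.py w12 | sed '2,4d'
```

```text
t 11.3833 tcp [652.5 166.1 140. ] tilt 28.34 lip [572.2 186.4  85.1] rot [ 3.139 -0.495 -0.248] ft [ 1.1 -0.7 -6.7]
[215 216  73  73 131 219 150  97 102 102  99 106 100  82  67  65  65  65
  65  65  65  65  65  65  65  65  65  64  64  64  65  64  63  52  53  59
  62  63  63  66  64  65  65  65  65  65  64]
```

Request:
{"name": "servo_tool", "arguments": {
  "plan": [
    [0, 0, 0, 0, 0.3, 0, 0],
    [0, 0, 0, 0, 0, 0, 0],
    [0, 0, 0, 0, 0, 0, 0]
  ]
}}

```text
t: 11.68
eef_pos: [652.9, 166.1, 140.0]
tcp_rot: [3.139, -0.499, -0.248]
ft_force: [-0.2, 0.1, -6.2]
opening: 0.376
```

```bash
python3 chk.py w13 | sed '2,4d'
```

```text
t 11.6833 tcp [652.9 166.1 140. ] tilt 28.62 lip [572.8 186.4  84.7] rot [ 3.139 -0.499 -0.248] ft [-0.2  0.1 -6.2]
[215 216  73  73 131 220 175  97 100 102  99  99 108  95  79  67  65  64
  65  65  65  64  65  65  65  64  64  64  64  63  63  64  63  53  52  58
  62  63  61  64  65  65  65  64  64  65  65]
```

Request:
{"name": "servo_tool", "arguments": {
  "plan": [
    [-0.001, 0, -0.0015, 0, 1, 0, 0],
    [0, 0, 0, 0, 0, 0, 0],
    [0, 0, 0, 0, 0, 0, 0]
  ]
}}

```text
t: 11.98
eef_pos: [651.6, 166.4, 140.8]
tcp_rot: [3.139, -0.517, -0.248]
ft_force: [-0.4, 0.9, -7.3]
opening: 0.379
```

```bash
python3 chk.py w14 | sed '2,4d'
```

```text
t 11.9833 tcp [651.6 166.4 140.8] tilt 29.62 lip [572.5 186.4  84.1] rot [ 3.139 -0.517 -0.248] ft [-0.4  0.9 -7.3]
[214 215  70  71 130 219 219 219 219  93  96 100 101  96 102  95  73  64
  63  63  64  64  64  64  63  64  63  64  63  63  63  63  63  63  63  61
  51  57  60  62  61  63  64  63  64  63  64]
```

Request:
{"name": "servo_tool", "arguments": {
  "plan": [
    [0, 0, 0, 0, 0, 0, 0],
    [0, 0, 0, 0, 0, 0, 0]
  ]
}}

```text
t: 12.2
eef_pos: [651.8, 166.4, 140.9]
tcp_rot: [3.14, -0.516, -0.249]
ft_force: [0.1, -0.9, -6.1]
opening: 0.376
```

```bash
python3 chk.py w15 | sed '2,4d'
```

```text
t 12.2 tcp [651.8 166.4 140.9] tilt 29.59 lip [572.7 186.4  84.2] rot [ 3.14  -0.516 -0.249] ft [ 0.1 -0.9 -6.1]
[214 214  71  70 127 218 218 218 219 219  92  97 100  99  95  97  75  65
  63  64  64  63  64  64  62  64  63  64  63  63  62  62  62  61  62  62
  55  51  55  59  61  63  63  64  64  64  64]
```

Request:
{"name": "servo_tool", "arguments": {
  "plan": [
    [0, 0, -0.001, 0, 0.6, 0, 0],
    [0, 0, 0, 0, 0, 0, 0],
    [0, 0, 0, 0, 0, 0, 0],
    [0, 0, 0, 0, 0, 0, 0]
  ]
}}

```text
t: 12.58
eef_pos: [651.9, 166.5, 142.2]
tcp_rot: [3.14, -0.527, -0.249]
ft_force: [-0.9, -0.2, -5.6]
opening: 0.379
```

```bash
python3 chk.py w16 | sed '2,4d'
```

```text
t 12.5833 tcp [651.9 166.5 142.2] tilt 30.22 lip [573.4 186.4  84.6] rot [ 3.14  -0.527 -0.249] ft [-0.9 -0.2 -5.6]
[214 214  69  69 120 218 218 218 218 218 218 210  92  96  99  98  81  78
  63  64  63  63  63  63  64  62  63  63  62  62  63  62  62  62  61  61
  61  62  53  53  58  61  60  60  63  63  63]
```

Request:
{"name": "servo_tool", "arguments": {
  "plan": [
    [0, 0, -0.001, 0, 0.5, 0, 0],
    [0, 0, 0, 0, 0, 0, 0],
    [0, 0, 0, 0, 0, 0, 0],
    [0, 0, 0, 0, 0, 0, 0],
    [0, 0, 0, 0, 0, 0, 0]
  ]
}}

```text
t: 13.05
eef_pos: [652.8, 166.0, 145.1]
tcp_rot: [3.141, -0.534, -0.248]
ft_force: [-0.3, 0.3, -5.1]
opening: 0.381
```

```bash
python3 chk.py w17 | sed '2,4d'
```

```text
t 13.05 tcp [652.8 166.  145.1] tilt 30.58 lip [574.6 185.8  86.9] rot [ 3.141 -0.534 -0.248] ft [-0.3  0.3 -5.1]
[213 214  68  69 113 217 217 218 218 218 218 218 218 218  59  93  94  84
  63  63  63  63  63  63  63  62  61  62  62  63  62  63  63  62  61  62
  62  61  61  61  54  51  50  56  59  60  60]
```

Run:
```python
from h import *
c=snap('side','s3.png');w=snap('wrist','w18.png')
cv2.imwrite('pics/c4.png',np.hstack([cv2.resize(c['img'][130:260,140:270],(400,400),interpolation=2),cv2.resize(w['img'][50:340,110:400],(400,400))]))
print(env.state()['ft_force'])
```

```text
[-0.208353    0.41176952 -5.77092673]
```

View pics/c4.png

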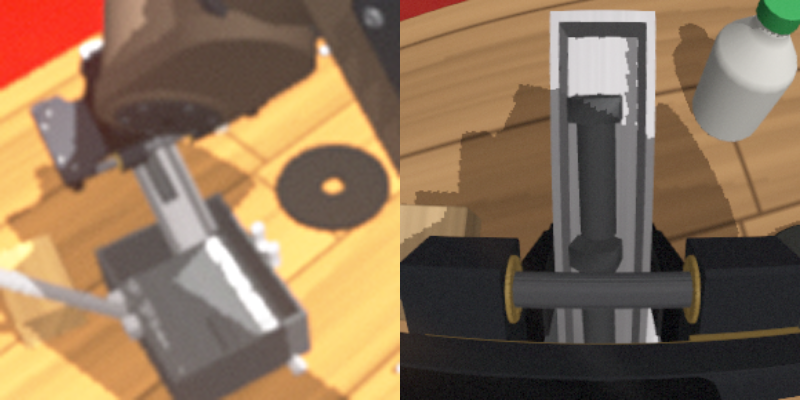

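Request:
{"name": "servo_tool", "arguments": {
  "plan": [
    [0, 0, 0.004, 0, -3, 0, 0],
    [0, 0, 0.004, 0, -4, 0, 0],
    [0, 0, 0.004, 0, -4, 0, 0],
    [0, 0, 0.002, 0, -3, 0, 0],
    [0, 0, 0, 0, 0, 0, 0],
    [0, 0, 0, 0, 0, 0, 0],
    [0, 0, 0, 0, 0, 0, 0]
  ]
}}

```text
t: 13.78
eef_pos: [658.0, 165.6, 131.6]
tcp_rot: [-3.139, -0.28, -0.245]
ft_force: [-0.4, 0.2, -5.5]
opening: 0.374
```

```bash
python3 chk.py w19 | sed '2,4d'
python3 - <<'E'
from h import *
c=snap('side','s4.png');o=dict(np.load('/tmp/s2.png.npz'))
f=lambda k:cv2.resize(np.clip(255*(k[140:250,170:280]/255.)**.5,0,255).astype('uint8'),(400,400),interpolation=2)
cv2.imwrite('pics/c5.png',np.hstack([f(o['img']),f(c['img'])]))
E
```

```text
t 13.7833 tcp [658.  165.6 131.6] tilt 16.02 lip [568.1 188.1  95.6] rot [-3.139 -0.28  -0.245] ft [-0.4  0.2 -5.5]
[145 145  75  75  92 145 145 145 145 145 144 144 144 144 143 143 143 143
 132  54  64  66  68  67  68  71  70  70  71  71  70  71  69  70  71  70
  70  71  69  69  70  70  69  69  67  53  56]
```

View pics/c5.png

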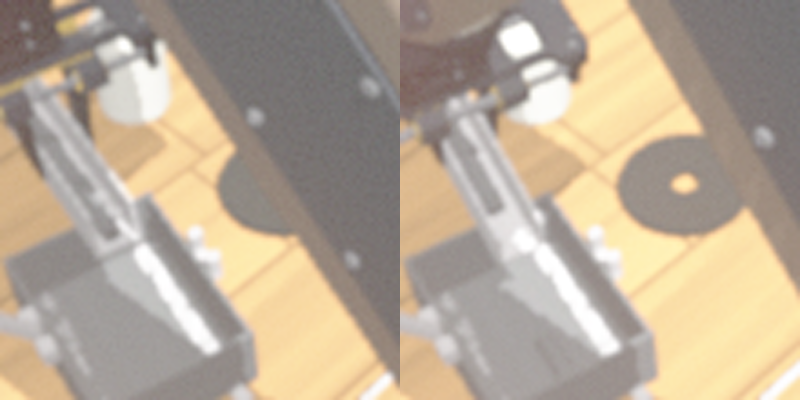

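Request:
{"name": "servo_tool", "arguments": {
  "plan": [
    [0, 0, 0, 0, -3, 0, 0],
    [0, 0, 0, 0, -4, 0, 0],
    [0, 0, 0, 0, -4, 0, 0],
    [0, 0, 0, 0, -4, 0, 0],
    [0, 0, 0, 0, -3, 0, 0],
    [0, 0, 0, 0, -1, 0, 0],
    [0, 0, 0, 0, 0, 0, 0],
    [0, 0, 0, 0, 0, 0, 0]
  ]
}}

```text
t: 14.55
eef_pos: [654.6, 167.1, 132.1]
tcp_rot: [3.139, 0.06, -0.241]
ft_force: [0.4, -0.0, -5.1]
opening: 0.38
```

```bash
python3 chk.py w20 | sed '2,4d'
```

```text
t 14.55 tcp [654.6 167.1 132.1] tilt -3.41 lip [558.1 190.8 129. ] rot [ 3.139  0.06  -0.241] ft [ 0.4 -0.  -5.1]
[154 153  78  78 113 154 154 155 155 154 154 154 154 154 153 153 152 152
 149  51  69  72  73  73  72  77  76  77  76  76  76  77  76  76  76  76
  76  76  75  75  75  74  75  74  73  51  53]
```

Request:
{"name": "servo_tool", "arguments": {
  "plan": [
    [0, 0.008, 0, 0, 0, 0, 0],
    [-0.002, 0.016, 0, 0, 0, 0, 0],
    [-0.003, 0.024, 0, 0, 0, 0, 0],
    [-0.003, 0.026, 0, 0, 0, 0, 0],
    [-0.003, 0.026, 0, 0, 0, 0, 0],
    [-0.003, 0.026, 0, 0, 0, 0, 0],
    [-0.003, 0.026, 0, 0, 0, 0, 0],
    [-0.003, 0.026, 0, 0, 0, 0, 0]
  ]
}}

```text
t: 15.27
eef_pos: [587.8, -4.4, 134.5]
tcp_rot: [3.137, 0.05, -0.231]
ft_force: [0.0, -0.9, -4.7]
opening: 0.376
```

Request:
{"name": "servo_tool", "arguments": {
  "plan": [
    [-0.003, 0.026, 0, 0, 0, 0, 0],
    [-0.003, 0.026, 0, 0, 0, 0, 0],
    [-0.003, 0.026, 0, 0, 0, 0, 0],
    [-0.003, 0.026, 0, 0, 0, 0, 0],
    [-0.003, 0.024, 0, 0, 0, 0, 0],
    [-0.003, 0.016, 0, 0, 0, 0, 0],
    [-0.001, 0.006, 0, 0, 0, 0, 0],
    [0, 0, 0, 0, 0, 0, 0]
  ]
}}

```text
t: 15.93
eef_pos: [526.1, -158.2, 139.5]
tcp_rot: [3.131, 0.041, -0.233]
ft_force: [0.5, -0.4, -6.0]
opening: 0.379
```

Request:
{"name": "servo_tool", "arguments": {
  "plan": [
    [0, 0.012, 0, 0.3, 0.5, 0, 0],
    [0, 0.012, 0.01, 0.3, 0.5, 0, 0],
    [0, 0, 0.02, 0, 0.4, 0, 0],
    [0, 0, 0.02, 0, 0, 0, 0],
    [0, 0, 0.02, 0, 0, 0, 0],
    [0, 0, 0.015, 0, 0, 0, 0],
    [0, 0, 0, 0, 0, 0, 0],
    [0, 0, 0, 0, 0, 0, 0]
  ]
}}

```text
t: 16.6
eef_pos: [521.4, -177.1, 54.6]
tcp_rot: [3.14, 0.007, -0.229]
ft_force: [0.3, -0.1, -4.5]
opening: 0.378
```

Request:
{"name": "servo_tool", "arguments": {
  "plan": [
    [0, 0, 0.014, 0, 0.2, 0, 0],
    [0, 0, 0.014, 0, 0, 0, 0],
    [0, 0, 0.006, 0, 0, 0, 0],
    [0, 0, 0, 0, 0, 0, 0],
    [0, 0, 0, 0, 0, 0, 0]
  ]
}}

```text
t: 17.02
eef_pos: [524.5, -175.7, 24.5]
tcp_rot: [3.139, -0.004, -0.226]
ft_force: [0.5, 0.1, -5.2]
opening: 0.376
```

Request:
{"name": "servo_tool", "arguments": {
  "plan": [
    [0, 0, 0.006, 0, -0.2, 0, 0],
    [0, 0, 0.003, 0, 0, 0, 0],
    [0, 0, 0.002, 0, 0, 0, 0],
    [0, 0, 0.001, 0, 0, 0, 0]
  ]
}}

```text
t: 17.35
eef_pos: [526.0, -176.0, 14.4]
tcp_rot: [3.138, -0.004, -0.225]
ft_force: [-0.5, -0.8, -5.3]
opening: 0.377
```

Request:
{"name": "servo_tool", "arguments": {
  "plan": [
    [0, 0, 0.0015, 0, 0, 0, 0],
    [0, 0, 0.001, 0, 0, 0, 0],
    [0, 0, 0.001, 0, 0, 0, 0]
  ]
}}

```text
t: 17.6
eef_pos: [526.2, -176.2, 13.0]
tcp_rot: [3.137, -0.005, -0.226]
ft_force: [-3.6, 1.5, 11.7]
opening: 0.376
```

Request:
{"name": "servo_tool", "arguments": {
  "plan": [
    [0, 0, -0.0005, 0, 0, 0, 0],
    [0, 0, 0, 0, 0, 0, 20],
    [0, 0, 0, 0, 0, 0, 50],
    [0, 0, 0, 0, 0, 0, 80],
    [0, 0, 0, 0, 0, 0, 80],
    [0, 0, 0, 0, 0, 0, 80]
  ]
}}

```text
t: 18.1
eef_pos: [527.3, -176.9, 15.0]
tcp_rot: [3.137, -0.009, -0.226]
ft_force: [0.1, 0.6, 0.0]
opening: 0.6
```

Request:
{"name": "servo_tool", "arguments": {
  "plan": [
    [0, 0, -0.01, 0, 0, 0, 80],
    [0, 0, -0.02, 0, 0, 0, 80],
    [0, 0, -0.03, 0, 0, 0, 80],
    [0, 0, -0.035, 0, 0, 0, 80],
    [0, 0, -0.035, 0, 0, 0, 80],
    [0, 0, -0.035, 0, 0, 0, 80],
    [0, 0, -0.035, 0, 0, 0, 80],
    [0, 0, 0, 0, 0, 0, 80]
  ]
}}

```text
t: 18.77
eef_pos: [524.8, -175.1, 227.6]
tcp_rot: [3.137, -0.007, -0.226]
ft_force: [-0.7, 0.0, 0.1]
opening: 0.8
```

Run:
```python
from h import *
w=snap('wrist','w21.png');t=snap('top','t3.png')
k=t['img'][130:230,100:200];k=np.clip(255*(k/255.)**.5,0,255).astype('uint8')
cv2.imwrite('pics/c6.png',np.hstack([cv2.resize(w['img'],(400,300)),cv2.resize(k,(300,300),interpolation=2)]))
```

```text
(no output)
```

View pics/c6.png

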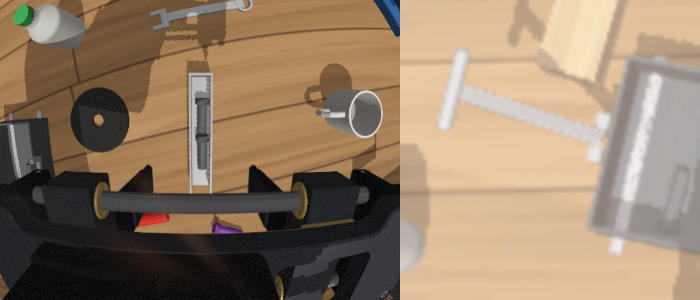

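Run:
```python
from h import *
t=dict(np.load('/tmp/t3.png.npz'));s=dict(np.load('/tmp/side0.png.npz'))
o1,d1=ray(t,(117.5,160.3));o2,d2=ray(s,np.array((205,341))*.64)
A=np.c_[d1,-d2];x=np.linalg.lstsq(A,o2-o1,rcond=None)[0]
p,q=o1+x[0]*d1,o2+x[1]*d2;print(p,q)
C=np.array([552.5,192.5]);ya=np.array([.195,.981]);xa=np.array([.981,-.195])
m=(p+q)/2;print('tray frame',(m[:2]-C)@xa,(m[:2]-C)@ya,m[2],'phi',np.arctan2(m[2]-66,71-(m[:2]-C)@ya))
tc=env.state()['eef_pos']
for y in(215,-92):
  g=C+ya*y;print(y,g.round(1))
```

```text
[592.63910109 360.48129016 196.09671746] [593.51645196 361.54349571 196.6323845 ]
tray frame 6.9468821490780135 173.2233238933418 196.36455098425586 phi 2.235787952214597
215 [594.4 403.4]
-92 [534.6 102.2]
```

Request:
{"name": "servo_tool", "arguments": {
  "plan": [
    [0, 0, -0.03, 0, 0, 0, 0],
    [0.01, -0.03, -0.02, 0, 0, 0, 0],
    [0.01, -0.04, 0, 0, 0, 0, 0],
    [0.01, -0.04, 0, 0, 0, 0, 0],
    [0.01, -0.04, 0, 0, 0, 0, 0],
    [0.01, -0.04, 0, 0, 0, 0, 0],
    [0.01, -0.04, 0, 0, 0, 0, 0],
    [0.01, -0.04, 0, 0, 0, 0, 0]
  ]
}}

```text
t: 19.53
eef_pos: [649.9, 74.1, 262.9]
tcp_rot: [3.137, 0.017, -0.238]
ft_force: [1.0, -0.1, 0.2]
opening: 0.297
```

Request:
{"name": "servo_tool", "arguments": {
  "plan": [
    [-0.015, -0.038, 0, 0, 0, 0, 0],
    [-0.015, -0.038, 0, 0, 0, 0, 0],
    [-0.015, -0.038, 0, 0, 0, 0, 0],
    [-0.015, -0.038, 0, 0, 0, 0, 0],
    [-0.015, -0.038, 0, 0, 0, 0, 0],
    [-0.015, -0.038, 0, 0, 0, 0, 0],
    [-0.015, -0.038, 0, 0, 0, 0, 0],
    [-0.01, -0.02, 0, 0, 0, 0, 0]
  ]
}}

```text
t: 20.2
eef_pos: [602.1, 387.7, 244.4]
tcp_rot: [3.124, 0.039, -0.238]
ft_force: [0.4, 0.1, -0.6]
opening: 0.003
```

Request:
{"name": "servo_tool", "arguments": {
  "plan": [
    [0, 0, 0, 0, 0, 0, 0],
    [0, 0, 0, 0, 0, 0, 0]
  ]
}}

```text
t: 20.37
eef_pos: [599.0, 392.6, 239.5]
tcp_rot: [3.121, 0.045, -0.232]
ft_force: [0.1, -1.4, 0.1]
opening: 0.002
```

Request:
{"name": "servo_tool", "arguments": {
  "plan": [
    [-0.001, -0.014, 0, 0.6, 1.3, 0, 0],
    [0, -0.005, 0, 0.5, 1, 0, 0],
    [0, 0, 0.01, 0, 0, 0, 0],
    [0, 0, 0.02, 0, 0, 0, 0],
    [0, 0, 0.02, 0, 0, 0, 0],
    [0, 0, 0.004, 0, 0, 0, 0],
    [0, 0, 0, 0, 0, 0, 0]
  ]
}}

```text
t: 20.95
eef_pos: [604.4, 407.0, 179.3]
tcp_rot: [3.14, 0.001, -0.238]
ft_force: [0.6, -0.3, 1.0]
opening: 0.006
```

Request:
{"name": "servo_tool", "arguments": {
  "plan": [
    [0.001, 0.02, 0, 0, 0, 0, 0],
    [0.001, 0.02, 0, 0, 0, 0, 0],
    [0.001, 0.02, 0, 0, 0, 0, 0],
    [0.001, 0.02, 0, 0, 0, 0, 0],
    [0.001, 0.02, 0, 0, 0, 0, 0],
    [0.001, 0.02, 0, 0, 0, 0, 0],
    [0.001, 0.02, 0, 0, 0, 0, 0],
    [0.001, 0.02, 0, 0, 0, 0, 0]
  ]
}}

```text
t: 21.62
eef_pos: [577.8, 246.4, 187.1]
tcp_rot: [-3.13, -0.012, -0.238]
ft_force: [0.9, 1.1, -0.6]
opening: 0.001
```

Request:
{"name": "servo_tool", "arguments": {
  "plan": [
    [0.001, 0.02, -0.001, 0, 0, 0, 0],
    [0.001, 0.02, -0.001, 0, 0, 0, 0],
    [0.001, 0.02, 0, 0, 0, 0, 0],
    [0.001, 0.02, 0, 0, 0, 0, 0]
  ]
}}

```text
t: 21.95
eef_pos: [563.4, 162.9, 192.6]
tcp_rot: [-3.126, -0.018, -0.241]
ft_force: [-0.2, -0.9, -0.3]
opening: 0.004
```

Request:
{"name": "servo_tool", "arguments": {
  "plan": [
    [0, -0.008, 0.01, 0, 0, 0, 0],
    [0, 0, 0.02, 0, 0, 0, 0],
    [0, 0, 0.02, 0, 0, 0, 0],
    [0, 0, 0, 0, 0, 0, 0]
  ]
}}

```text
t: 22.28
eef_pos: [569.1, 166.6, 146.7]
tcp_rot: [-3.123, -0.028, -0.249]
ft_force: [0.4, -0.3, -0.1]
opening: 0.004
```

Run:
```python
from h import *
s=env.state();print(s['eef_pos'],s['tcp_rot'],s['ft_force'])
c=snap('side','s5.png')
cv2.imwrite('pics/c7.png',cv2.resize(c['img'][100:270,100:300],(600,510),interpolation=2))
```

```text
[569.10204559 166.55224476 146.72090652] [-3.12280481 -0.02775716 -0.24857847] [ 0.37756358 -0.25425337 -0.06894815]
```

View pics/c7.png

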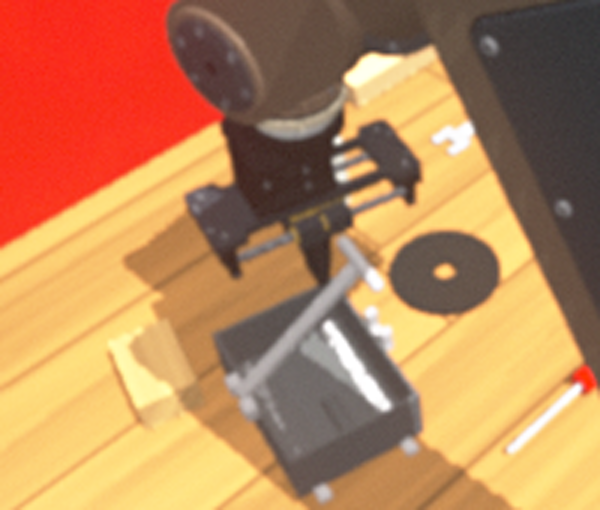

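Request:
{"name": "servo_tool", "arguments": {
  "plan": [
    [0, -0.004, -0.01, -0.5, -0.8, -0.3, 0],
    [0, 0, -0.02, -0.5, -0.8, -0.4, 0],
    [0, 0, -0.025, 0, 0, 0, 0],
    [0, 0, -0.025, 0, 0, 0, 0],
    [0, 0, -0.005, 0, 0, 0, 0],
    [0, 0, 0, 0, 0, 0, 0]
  ]
}}

```text
t: 22.83
eef_pos: [571.3, 171.4, 244.0]
tcp_rot: [-3.139, -0.005, -0.236]
ft_force: [0.4, -0.1, 0.2]
opening: 0.005
```

Run:
```python
from h import *
c=dict(np.load('/tmp/s5.png.npz'))
C=np.array([552.5,192.5]);ya=np.array([.195,.981,0]);xa=np.array([.981,-.195,0])
for uv in [(220,188.3)]:
  o,d=ray(c,uv);C3=np.r_[C,0]
  k=(6-(o-C3)@xa)/(d@xa);p=o+k*d
  print(p,'y',(p-C3)@ya,'r',np.hypot((p-C3)@ya-71,p[2]-66),'phi',np.arctan2(p[2]-66,71-(p-C3)@ya))
s=env.state();e=s['eef_pos'];print(e,s['tcp_rot'],'tray',(e-C3)@xa,(e-C3)@ya)
```

```text
[547.07199985 134.42375309 153.03332055] y -58.03125824303675 r 155.6401763369234 phi 0.5934153436882585
[571.34046494 171.4097474  243.98536653] [-3.13887746 -0.00451129 -0.23552868] tray 22.59509535872191 -17.015647139293275
```

Request:
{"name": "servo_tool", "arguments": {
  "plan": [
    [-0.005, 0.018, 0, 0, 0, 0, 0],
    [-0.005, 0.018, 0, 0, 0, 0, 0],
    [-0.004, 0.014, 0, 0, 0, 0, 0],
    [0, 0, 0, 0, 0, 0, 0],
    [0, 0, 0.03, 0, 0, 0, 0],
    [0, 0, 0.025, 0, 0, 0, 0],
    [0, 0, 0, 0, 0, 0, 0]
  ]
}}

```text
t: 23.42
eef_pos: [546.4, 125.2, 189.6]
tcp_rot: [-3.136, -0.011, -0.236]
ft_force: [-0.2, 0.2, -0.3]
opening: 0.004
```

Request:
{"name": "servo_tool", "arguments": {
  "plan": [
    [0, 0.005, 0.015, 0, 0, 0, 0],
    [0, 0.005, 0.018, 0, 0, 0, 0],
    [0, 0.004, 0.018, 0, 0, 0, 0],
    [0, 0.003, 0.018, 0, 0, 0, 0],
    [0, 0.003, 0.015, 0, 0, 0, 0]
  ]
}}

```text
t: 23.83
eef_pos: [546.3, 107.5, 107.7]
tcp_rot: [-3.134, -0.016, -0.235]
ft_force: [0.0, 0.6, -0.3]
opening: 0.007
```

Request:
{"name": "servo_tool", "arguments": {
  "plan": [
    [-0.002, 0.006, 0.012, 0, 0, 0, 0],
    [-0.002, 0.003, 0.01, 0, 0, 0, 0],
    [0, 0, 0.006, 0, 0, 0, 0],
    [0, 0, 0, 0, 0, 0, 0]
  ]
}}

```text
t: 24.17
eef_pos: [541.9, 100.1, 78.0]
tcp_rot: [-3.134, -0.014, -0.236]
ft_force: [-0.3, 0.4, 0.4]
opening: 0.006
```

Request:
{"name": "servo_tool", "arguments": {
  "plan": [
    [0, 0, 0.004, 0, 0, 0, 0],
    [0, 0, 0.002, 0, 0, 0, 0],
    [0, 0, 0.001, 0, 0, 0, 0]
  ]
}}

```text
t: 24.42
eef_pos: [543.7, 100.9, 72.5]
tcp_rot: [-3.133, -0.016, -0.236]
ft_force: [-0.8, -0.2, 1.5]
opening: 0.003
```

Request:
{"name": "servo_tool", "arguments": {
  "plan": [
    [0, 0, 0.002, 0, 0, 0, 0],
    [0, 0, 0.001, 0, 0, 0, 0]
  ]
}}

```text
t: 24.58
eef_pos: [544.4, 101.2, 70.2]
tcp_rot: [-3.133, -0.018, -0.235]
ft_force: [0.4, -0.1, 1.2]
opening: 0.008
```

Request:
{"name": "servo_tool", "arguments": {
  "plan": [
    [0, 0, 0.002, 0, 0, 0, 0],
    [0, 0, 0.001, 0, 0, 0, 0]
  ]
}}

```text
t: 24.75
eef_pos: [544.5, 100.8, 67.6]
tcp_rot: [-3.134, -0.018, -0.235]
ft_force: [-3.6, -7.5, 5.8]
opening: 0.007
```

Request:
{"name": "servo_tool", "arguments": {
  "plan": [
    [0, 0, -0.004, 0, 0, 0, 0],
    [0, 0, -0.015, 0, 0, 0, 0],
    [0, 0, -0.03, 0, 0, 0, 0],
    [0, 0, -0.035, 0, 0, 0, 0],
    [0, 0, -0.035, 0, 0, 0, 0],
    [0, 0, -0.02, 0, 0, 0, 0]
  ]
}}

```text
t: 25.25
eef_pos: [539.6, 100.2, 207.7]
tcp_rot: [-3.136, -0.008, -0.235]
ft_force: [0.7, 0.9, -0.8]
opening: 0.005
```

Run:
```python
from h import *
s=env.state();print(s['eef_pos'],s['tcp_rot'],s['ft_force'])
c=snap('side','s6.png');w=snap('wrist','w22.png')
cv2.imwrite('pics/c8.png',np.hstack([cv2.resize(c['img'][150:270,150:270],(400,400),interpolation=2),cv2.resize(w['img'],(400,300)) if 0 else cv2.copyMakeBorder(cv2.resize(w['img'],(400,300)),0,100,0,0,0)]))
C=np.array([552.5,192.5,0]);ya=np.array([.195,.981,0]);xa=np.array([.981,-.195,0])
for ph in(0,.1,.2):
  for x in(-30,30):
    X=C+xa*(x+5)+ya*(71-162*np.cos(ph));X[2]=66+162*np.sin(ph);print(ph,x,(proj(c,X)-150)/.3)
```

```text
[539.60067926 100.18829238 207.69615147] [-3.13629058 -0.00802969 -0.23529108] [ 0.71748896  0.89701637 -0.78795222]
0 -30 [296.         202.66666667]
0 30 [259.         158.66666667]
0.1 -30 [294.         190.66666667]
0.1 30 [256.66666667 146.66666667]
0.2 -30 [290.33333333 179.66666667]
0.2 30 [252.66666667 135.33333333]
```

View pics/c8.png

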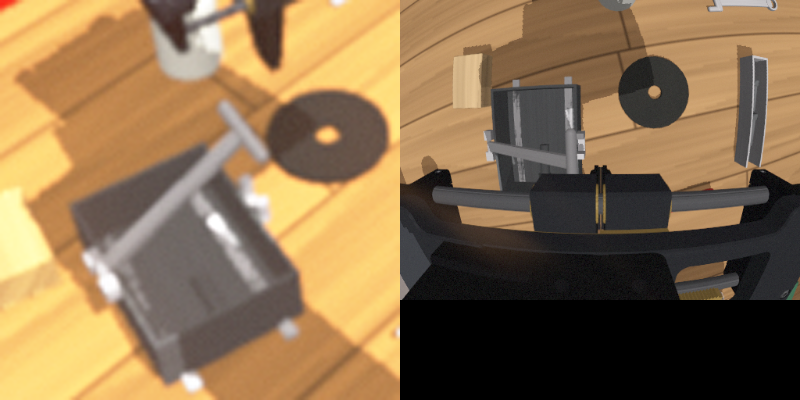

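Request:
{"name": "servo_tool", "arguments": {
  "plan": [
    [-0.001, -0.02, 0, 0, 0, 0, 0],
    [-0.001, -0.022, 0, 0, 0, 0, 0],
    [-0.001, -0.012, 0, 0, 0, 0, 0],
    [0, 0, 0, 0, 0, 0, 0],
    [0, 0, 0, 0, 0, 0, 0]
  ]
}}

```text
t: 25.77
eef_pos: [549.4, 155.0, 206.8]
tcp_rot: [-3.136, -0.01, -0.236]
ft_force: [-0.8, 0.5, 0.5]
opening: 0.003
```

Run:
```python
from h import *
w=dict(np.load('/tmp/w22.png.npz'))
# bar line in wrist view: near (90,148)..(168,158) of 400-px picture; bar at two heights
C=np.array([552.5,192.5,0]);ya=np.array([.195,.981,0]);xa=np.array([.981,-.195,0])
ph=.53
for uv,r in (((97,146),0),((160,157),150)):
  p=wz(w,np.array(uv)*1.28,66+r*np.sin(ph));print(p,(p-C)@xa,(p-C)@ya)
for uv in ((495,88),(579,88)): # tray far corners
  p=wz(w,(np.array(uv)-[400,0])*1.28,60);print(p,(p-C)@xa,(p-C)@ya)
e=env.state()['eef_pos'];print(e,(e-C)@xa,(e-C)@ya)
```

```text
[571.5 253.   66. ] 6.841499999999999 63.0555
[550.1 143.4 141.8] 7.220100000000022 -48.63509999999999
[655.5 233.4  60. ] 93.0675 60.2079
[620.3 112.4  60. ] 82.13129999999995 -65.3571
[549.40891196 154.97247548 206.84932308] 4.285509913284685 -37.41726372542129
```

Request:
{"name": "servo_tool", "arguments": {
  "plan": [
    [0.002, -0.005, 0.02, 0, 0, 0, 0],
    [0, 0, 0.025, 0, 0, 0, 0],
    [0, 0, 0.02, 0, 0, 0, 0],
    [0, 0, 0.015, 0, 0, 0, 0],
    [0, 0, 0.015, 0, 0, 0, 0],
    [0, 0, 0.01, 0, 0, 0, 0]
  ]
}}

```text
t: 26.27
eef_pos: [553.4, 156.0, 97.7]
tcp_rot: [-3.136, -0.012, -0.236]
ft_force: [0.1, -0.7, 0.3]
opening: 0.007
```

Request:
{"name": "servo_tool", "arguments": {
  "plan": [
    [-0.001, -0.003, 0.01, 0, 0, 0, 0],
    [0, 0, 0.007, 0, 0, 0, 0],
    [0, 0, 0.003, 0, 0, 0, 0],
    [0, 0, 0.001, 0, 0, 0, 0]
  ]
}}

```text
t: 26.6
eef_pos: [552.6, 157.7, 73.1]
tcp_rot: [-3.137, -0.008, -0.237]
ft_force: [0.8, 0.5, -0.1]
opening: 0.004
```

Run:
```python
from h import *
s=env.state();print(s['eef_pos'],s['ft_force'],s['moment'])
c=snap('side','s7.png')
cv2.imwrite('pics/c9.png',cv2.resize(c['img'][140:270,140:270],(600,600),interpolation=2))
```

```text
[552.57165179 157.68722169  73.09927075] [ 0.79309656  0.50440411 -0.09381791] [ 0.09448663  0.08411631 -0.03007705]
```

View pics/c9.png

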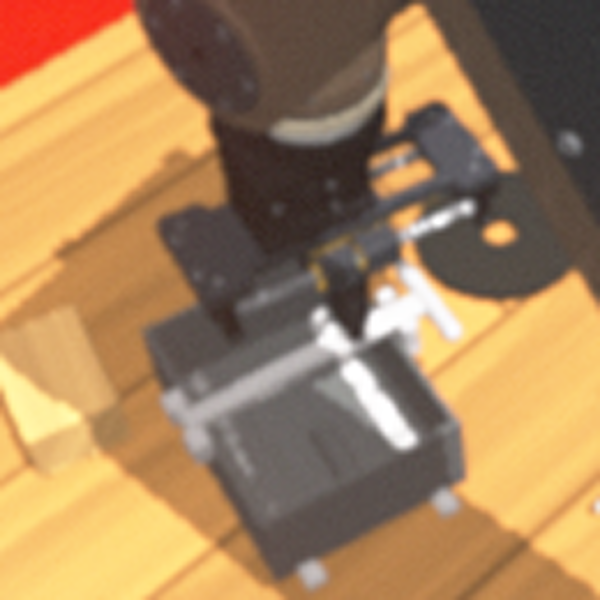

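Request:
{"name": "servo_tool", "arguments": {
  "plan": [
    [0, 0, 0.002, 0, 0, 0, 0],
    [0, 0, 0.0015, 0, 0, 0, 0]
  ]
}}

```text
t: 26.82
eef_pos: [553.1, 157.8, 70.6]
tcp_rot: [-3.137, -0.01, -0.237]
ft_force: [-0.3, -0.0, 0.5]
opening: 0.01
```

Request:
{"name": "servo_tool", "arguments": {
  "plan": [
    [0, 0, 0.002, 0, 0, 0, 0],
    [0, 0, 0.001, 0, 0, 0, 0]
  ]
}}

```text
t: 26.98
eef_pos: [553.2, 157.8, 70.2]
tcp_rot: [-3.136, -0.011, -0.237]
ft_force: [-4.9, -1.7, 11.0]
opening: 0.004
```

Request:
{"name": "servo_tool", "arguments": {
  "plan": [
    [0, 0, -0.004, 0, 0, 0, 0],
    [0, 0, -0.02, 0, 0, 0, 0],
    [0, 0, -0.035, 0, 0, 0, 0],
    [0, 0, -0.035, 0, 0, 0, 0],
    [0, 0, -0.035, 0, 0, 0, 0],
    [0, 0, -0.03, 0, 0, 0, 0],
    [0, 0, 0, 0, 0, 0, 0],
    [0, 0, 0, 0, 0, 0, 0]
  ]
}}

```text
t: 27.65
eef_pos: [550.9, 157.7, 239.5]
tcp_rot: [-3.135, -0.015, -0.236]
ft_force: [-0.2, 0.5, -1.0]
opening: 0.003
```

Run:
```python
from h import *
s=env.state();print(s['eef_pos'],s['ft_force'],s['qvel'].round(3))
c=snap('side','s8.png');w=snap('wrist','w23.png')
cv2.imwrite('pics/c10.png',np.hstack([cv2.resize(c['img'][140:260,150:270],(400,400),interpolation=2),cv2.copyMakeBorder(cv2.resize(w['img'],(400,300)),0,100,0,0,0)]))
C=np.array([552.5,192.5,0]);ya=np.array([.195,.981,0]);xa=np.array([.981,-.195,0])
for ph in(0,.06,.1):
    X=C+xa*7+ya*(71-162*np.cos(ph));X[2]=66+162*np.sin(ph);print(ph,(proj(c,X)-[150,140])/.3)
```

```text
[550.91446068 157.70159519 239.51548468] [-0.20594625  0.45194072 -0.96734207] [ 0.002 -0.051 -0.049  0.     0.034  0.001]
0 [276. 212.]
0.06 [275. 205.]
0.1 [273.66666667 200.33333333]
```

View pics/c10.png

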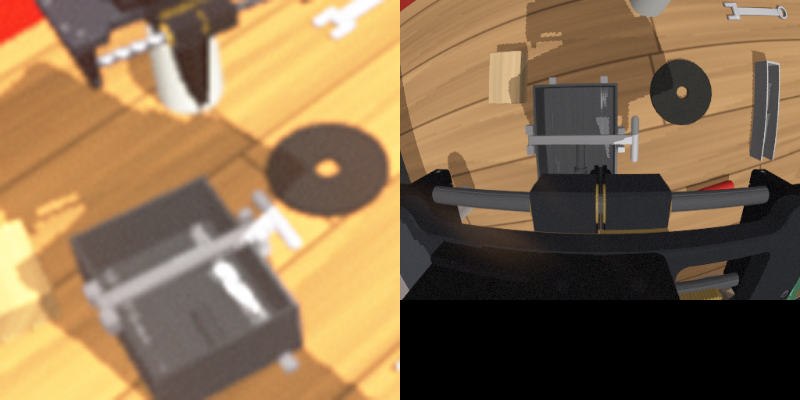

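Request:
{"name": "servo_tool", "arguments": {
  "plan": [
    [0, 0, 0, 0, 0, 0, 0],
    [0, 0, 0, 0, 0, 0, 0],
    [0, 0, 0, 0, 0, 0, 0]
  ]
}}

```text
t: 28.0
eef_pos: [549.8, 157.5, 235.3]
tcp_rot: [-3.137, -0.009, -0.236]
ft_force: [0.4, -0.4, -0.1]
opening: 0.007
```

```bash
python3 -c "
from cell import env
print(env.state()['ft_force']);print(env.job_done())"
```

```text
[ 0.42092643 -0.41334848 -0.05973735]
the job is handed in; nothing more can be done
None
```

The job is handed in at about 28 s of robot time, and by my last checks every step was met; handing in gives no verdict.

- **Pour:** I lifted the rightmost tin, the one holding bolts, and tilted it over the tray. The bolts crept from about 28° and one slid out by about 30.5°. I levelled the tin and stood it back on the bench near where it started, with the other two bolts inside. After release, the pictures showed two bolts in the tin and one in the tray.
- **Bar:** My first push came down outside the cross-grip and left the bar at roughly 0.5 rad. I also felt about 8 N sideways there, probably from the catch. A second push directly on the bar seated it: it met a firm stop at 70.2 mm, where the top of a closed bar should be at 70 mm.
- **Last checks:** The final pictures show the bar in its forked catch. The cross-grip was within about 3 pixels of its closed position; that small offset is in the downward direction. The force on the tool was close to zero. I saw no bystander moved, but I did not measure them.

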